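Probe arm over the sampler's drive spindle

ROBOT

A 6-joint arm with a two-finger parallel gripper is mounted at the origin on the work surface. World frame = base frame: x ahead of the robot, y to its left, z up, the work surface at z = 0. Lengths are in m, angles in rad, forces in N, time in s.
With the tool pointing down it reaches from about 0.3 to 0.825 m from the base axis. Payload 5.4 kg.
Tool frame: the origin (TCP) lies midway between the tips of the shut fingers; the grasp point (between the pads) lies 19 mm behind it; z points along the fingers, y is the line along which they close (so a half turn about z gives the same grasp; the last joint's range is limited). The gripper opens to 92 mm and grips with 3 to 60 N. Pads are 20 mm wide; open, the fingers measure 128 mm over their backs; the gripper's body (75 mm by 189 mm) begins 69 mm behind the grasp point.
Start: joints at [-1.377, 0.158, 1.597, -0, 1.386, -0.21], TCP at [0.226, -0.529, 0.215] pointing down, gripper open.
Joint ranges: [-2.91, 2.91], [-0.94, 2.29], [0.18, 2.7], [-1.29, 4.43], [0.17, 2.64], [-3, 3]. Speed limits (rad/s): [2.57, 2.57, 3.14, 3.14, 3.14, 3.14].

INTERFACE

Orientations are given as a unit quaternion [w, x, y, z].
In Python, from plant import bot, vision gives the robot as it stands.
- The arm moves only by the tool play_rows, never from a script. Its argument "plan" is a list that holds one entry, the list of rows, each a list of 7 numbers: the turn, a rotation vector about the world's x, y, z in rad, then the shift along the world's x, y, z in m, then the opening, from -1 (shut) to 1 (fully open). A call has exactly 10 rows; each row shifts and turns the commanded pose from where the row before left it; what a row does not reach is not made up. A row lasts 1/10 s, in which the tool goes at most 50 mm and 8.59 degrees, less where a joint would pass 70% of its speed; a pose out of reach is approached as far as the arm can. A call with a gripper value outside its range is refused whole. The fingers move at their own pace and stop on an object; "force" is the grip in N (left out, the last holds). Time passes only in rows, so rows that do not move let the fingers close, or fill a call up. It gives the time, the measured TCP pose, the force, the opening and the grip force at its end, in the units of the state.
- bot.sense(): the state, without advancing time (a new reading comes with each control period).
- vision.get_image(name): name is "scene" or "side" or "wrist"; returns a dict with "image" (384x512x3 uint8, red, green, blue), "z_map" (384x512 float32, m along the optical axis (not along the pixel's ray), 0 where there is no reading), "fovy" (degrees; the focal length in pixels is half the picture's height over the tangent of half this angle, whatever the lens; pixels are square), "cx", "cy" (the principal point, pixels), "D" ([k1, k2, p1, p2, k3] as OpenCV has them; the pictures are not rectified), "T" (4x4, takes a point from camera to world coordinates). Camera axes: x right, y down, z forward; pixel columns grow to the right and rows downward; lengths in m; the calibration is good to about 2 mm. A picture is of the moment at which its call begins.
- bot.hand_in(): hands the job in; it is judged then, once.
The state is a dict: "clock": time; "q": joint angles; "qvel": joint speeds; "tau": joint torques, N m; "tool_pos": TCP position; "tcp_rot": TCP orientation; "ft_force": force on the tool from outside, world axes, zero at the start; "ft_torque": the same for the moment, N m; "opening": opening from 0.0 (shut) to 1.0 (fully open); "finger_force": force on a finger pad.
Only numpy, scipy, OpenCV 4.12 (cv2) and the standard library are available. Lean on these libraries where they do the work, as an engineer would, in place of code of your own. Each camera call takes 0.05 s, during which the arm holds its last target. There are 200 camera calls.

TASK

With the flat spatula, and without the fingers touching the sampler, lever up the sampler's hinged dust cover at the pry slot in front, swing it back past upright so that it stays open, and lay the spatula (not drop it) back on the bench. Then pick up the loose probe arm at its balance point, close to the heavy hub, and hold it level about 4 cm above the drive spindle, with the hub's bore over the spindle and the probe over the rinse pot, never letting it touch the sampler, and finish while holding it there. Leave the bottles and caps where they are.

Things in the scene. Friction and masses are not known exactly. Their poses are not given: they have to be found in the camera images.
- sampler: the sampler's drive unit: white box, fixed, 130 x 170 mm, top 62 mm above the bench; to its right a grey deck 22 mm high with a blue rinse pot and three white cups, none over 55 mm. Origin on the bench below the drive spindle; x points from front (robot side) to back, y left, z up. Box: x -55 to +75, y -60 to +110 mm; deck: x -55 to +160, y -60 to -190 mm
- pry_slot (a point): mid-point, in the unit's front face, of the pry slot under the cover's front edge: 40 mm wide (unit y), from 44 to 62 mm above the bench (18 mm high, its upper side is the cover's underside). It runs through the 18 mm front wall into the well, 87 x 80 mm, floor 30 mm above the bench, in which the spindle stands; axes as the unit's
- dust_cover (a joint): grey hinged cover over the well: plate 118 mm deep, 90 mm wide, 5 mm thick lying on the unit's top, underside 62 mm above the bench, front edge 3 mm ahead of the front face. Angle in rad: 0 shut, 1.57 upright, stop at 1.95 leaning back. Its hinge lies along the unit's y at the back and is stiff: the cover stays at any angle; about 1 N at the front edge lifts it
- cover_hinge (a point): the cover's hinge axis at mid-width: 60 mm behind the spindle axis (unit x), 62 mm above the bench, level with the underside of the shut cover; axes as the unit's
- cover_edge (a point): middle of the underside of the cover's front edge, 118 mm from the hinge axis; moves with the cover
- spindle_top (a point): top centre of the steel drive spindle (15 mm across), 56 mm above the bench, hidden under the cover while that is shut; axes as the unit's
- rinse_pot_rim (a point): centre of the mouth of the round blue rinse pot (48 mm across outside, 42 mm inside), 55 mm above the bench and 150 mm to the right (unit -y) of the spindle axis
- spatula: flat lab spatula lying on the bench, loose; 185 mm long, 50 g. Green handle 100 mm long, 14 mm wide, 14 mm tall; steel blade 85 mm long, 16 mm wide, 2 mm thick, lying flat at half the handle's height. Origin on its underside below the grip point; x points along it to the blade tip, z up
- spatula_grip (a point): grip point of the spatula near its balance, in the middle of the handle's thickness, 7 mm above the bench as it lies; the blade begins 20 mm ahead of it and the handle ends 80 mm behind; axes as the spatula's
- spatula_tip (a point): tip of the spatula's blade, 105 mm ahead of the grip point, at the same height, in the middle of the blade's thickness
- probe_arm: the sampler's loose probe arm, standing upright on the bench on its hub and probe; 187 mm long, 0.4 to 0.65 kg. Heavy steel hub 48 mm across, 40 mm tall, with an 18 mm bore; blue cast beam 16 mm wide, 14 to 36 mm above the underside; at the far end a blue head 26 mm wide with a white probe below. Origin on its underside below the balance point; x points from hub to probe, z up
- balance_point (a point): balance point (centre of mass) of the probe arm along the beam, mid-width and 25 mm above the arm's underside, 48 mm from the hub's axis towards the probe; axes as the arm's
- hub_bore (a point): centre of the bore at the hub's underside, 48 mm from the balance point on the hub side
- probe_tip (a point): centre of the probe's lower end, level with the hub's underside, 150 mm from the hub's axis and 102 mm from the balance point
- amber_a_mid (a point): amber glass vial with blue cap, 40 mm across, 78 mm tall; a bystander; point half-way up its axis
- amber_b_mid (a point): amber glass vial with blue cap, 40 mm across, 78 mm tall; a bystander; point half-way up its axis
- sample_a_mid (a point): white sample bottle with red cap, 42 mm across, 85 mm tall; a bystander; point half-way up its axis
- sample_b_mid (a point): white sample bottle with red cap, 42 mm across, 85 mm tall; a bystander; point half-way up its axis
- sample_c_mid (a point): white sample bottle with red cap, 42 mm across, 85 mm tall; a bystander; point half-way up its axis
- cap_a_mid (a point): loose blue screw cap lying open side up, 35 mm across, 18 mm tall; a bystander; point half-way up its axis
- cap_b_mid (a point): loose blue screw cap lying open side up, 35 mm across, 18 mm tall; a bystander; point half-way up its axis
Mind the look-alikes: they are no part of the job. What is meant by the probe_arm is not yellow, and is the larger of those in its own colour.

How it is judged:
On the way, in this order (a step that is already met when the one before it is completed fails the run):
1. the spatula's blade lifts the dust cover (value of joint dust_cover between 0.3 and 1.3 rad and contact force between spatula and sampler above 0.05 N), for 0.05 s.
2. the dust cover stands open past upright, within 4 degrees (value of joint dust_cover above 1.5 rad), for 0.1 s.
3. the spatula lies on the bench, let go (height (world z) of spatula_grip below 0.012 m and height (world z) of spatula_tip below 0.02 m and contact force between the fingers and spatula below 0.05 N), for 0.1 s.
4. the probe arm is lifted off the bench level, gripped within 20 mm of its balance point along the beam (height (world z) of each of hub_bore, probe_tip above 0.03 m and contact force between the fingers and probe_arm above 1 N and angle between probe_arm's own z axis and vertical below 0.12 rad and x of the grasp point in the frame of balance_point between -0.02 and 0.02 m), for 0.2 s.
At the end, for the whole second after the job is handed in: Fingers hold the probe arm within 20 mm of its balance point; level within 5 deg, still, carried by nothing else; hub 20-65 mm above the spindle top, bore within 15 mm of its axis, probe within 20 mm of the pot's axis; cover at 1.5 rad or more; spatula flat on the bench (angle between probe_arm's own z axis and vertical below 0.09 rad and horizontal distance between hub_bore and spindle_top below 0.015 m and horizontal distance between probe_tip and rinse_pot_rim below 0.02 m and z of hub_bore in the frame of spindle_top between 0.02 and 0.065 m and x of the grasp point in the frame of balance_point between -0.02 and 0.02 m and contact force between the fingers and probe_arm above 1 N and contact force between probe_arm and sampler below 0.05 N and contact force between probe_arm and spatula below 0.05 N and linear speed of each of probe_arm, spatula below 0.02 m/s and angular speed of probe_arm below 0.1 rad/s and value of joint dust_cover above 1.5 rad and height (world z) of spatula_grip below 0.012 m and height (world z) of spatula_tip below 0.02 m); the arm keeps its last pose, push and grip.
It fails at once if the spatula is dropped or thrown (moves freely faster than 0.6 m/s) (linear speed of spatula above 0.6 m/s and contact force between the fingers and spatula below 0.05 N).
It fails at once if the fingers touch the sampler or its cover (contact force between the fingers and sampler above 1 N).
It fails at once if the probe arm touches the sampler or its cover (contact force between probe_arm and sampler above 1 N).
It fails at once if a bottle or cap is moved more than 25 mm or knocked over (distance of any of amber_a_mid, amber_b_mid, sample_a_mid, sample_b_mid, sample_c_mid, cap_a_mid, cap_b_mid from where it was at the start of the episode above 0.025 m).
It also fails if it takes over 72 s, if anything falls off the work surface, if the arm or the gripper's body presses on something with over 40 N, if the wrist force passes 120 N, or if a joint passes its speed limit or range.

## Working session

There is one attempt and no reset: what is moved stays moved. The work goes in short steps, Python scripts to look and compute and a tool call to move; the robot and the scene stay as the last step left them, time stands still between calls to the robot, and variables do not carry over. Pictures are saved under pics/ and viewed, at most 10 in all, crops included, and the job is handed in when it is done.

Besides the shell and the picture viewer there is one more tool, called after "Request:" as name(argument=value, ...), one argument or row to a line, values as JSON. play_rows: Moves the arm, as the interface text tells. Its arguments: {"type":"object","properties":{"plan":{"type":"array","items":{"type":"array","items":{"type":"array","items":{"type":"number"}}}},"force":{"type":"number"}},"required":["plan"]}

```bash
mkdir -p pics; ls; cat > h.py <<'E'
import numpy as np,cv2
from plant import bot,vision
def grab(n,save=None):
    d=vision.get_image(n)
    if save: cv2.imwrite('pics/'+save,d['image'][:,:,::-1])
    return d
def K(d):
    f=d['image'].shape[0]/2/np.tan(np.radians(d['fovy'])/2)
    return np.array([[f,0,d['cx']],[0,f,d['cy']],[0,0,1]])
def cloud(d):
    h,w=d['z_map'].shape
    uv=np.stack(np.meshgrid(np.arange(w),np.arange(h)),-1).reshape(-1,1,2).astype(np.float64)
    n=cv2.undistortPoints(uv,K(d),np.array(d['D'],float)).reshape(h,w,2)
    z=d['z_map'][...,None]
    P=np.concatenate([n*z,z],-1)
    T=np.array(d['T']); return P@T[:3,:3].T+T[:3,3]
E
python3 - <<'E'
from h import *
import pickle
a=grab('scene'); b=grab('side'); c=grab('wrist')
pickle.dump((a,b,c),open('d0.pkl','wb'))
cv2.imwrite('pics/a.png',cv2.resize(a['image'][:,:,::-1],(800,600)))
cv2.imwrite('pics/b.png',cv2.resize(b['image'][:,:,::-1],(800,600)))
for d in(a,b,c): print(d['fovy'],d['D'],np.round(d['T'],3).tolist())
print(bot.sense())
E
```

```text
pics
56.3208580758894 [-0.001261  0.        0.        0.        0.      ] [[0.759, 0.538, -0.367, 0.871], [0.651, -0.616, 0.443, -0.46], [0.012, -0.575, -0.818, 0.931], [0.0, 0.0, 0.0, 1.0]]
45.329938067192685 [-0.17707263  0.          0.          0.          0.        ] [[-0.896, -0.285, 0.34, 0.041], [-0.443, 0.537, -0.718, 0.958], [0.022, -0.794, -0.607, 0.864], [0.0, 0.0, 0.0, 1.0]]
59.67325102680679 [-0.02678537  0.          0.          0.          0.        ] [[0.393, -0.878, -0.273, 0.302], [-0.92, -0.375, -0.116, -0.495], [-0.001, 0.297, -0.955, 0.384], [0.0, 0.0, 0.0, 1.0]]
{'clock': 0.15, 'q': array([-1.37709309e+00,  1.58903471e-01,  1.59790013e+00,  1.82171005e-06,
        1.38623681e+00, -2.10088995e-01]), 'qvel': array([ 6.60390643e-05, -3.51199898e-03, -8.39095800e-04, -3.97682808e-04,
        1.46194962e-03,  1.97060506e-03]), 'tau': array([ 1.36043167e-03, -3.85918593e+01, -3.22433031e+01,  7.02586351e-02,
        3.51454283e-02, -8.29592318e-05]), 'tool_pos': array([ 0.2258151 , -0.52828274,  0.21386703]), 'tcp_rot': array([-7.23843435e-04,  9.79687894e-01,  2.00527073e-01,  6.82579104e-06]), 'ft_force': array([ 0.19909518,  1.24489064, -0.33740866]), 'ft_torque': array([ 0.07078807, -0.02605127, -0.04996495]), 'finger_force': 0.0, 'opening': 1.0012482888168062}
```

View pics/a.png

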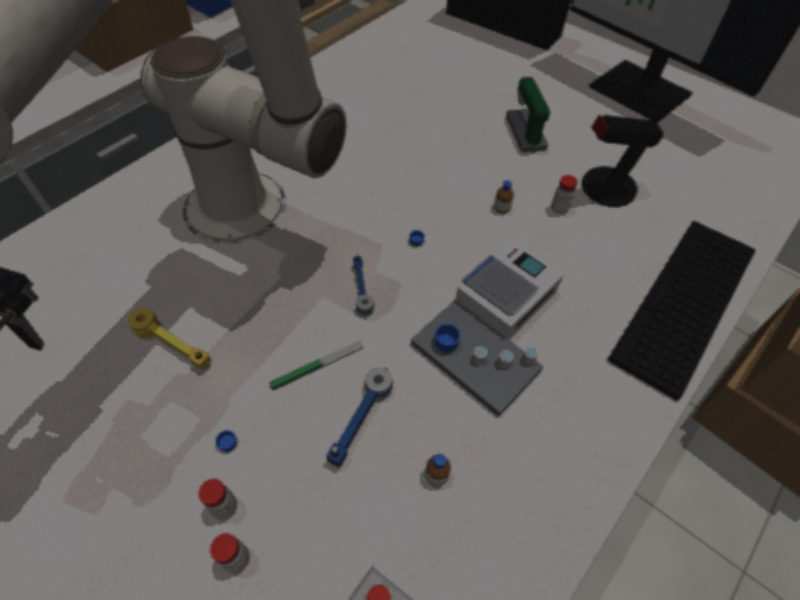

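View pics/b.png

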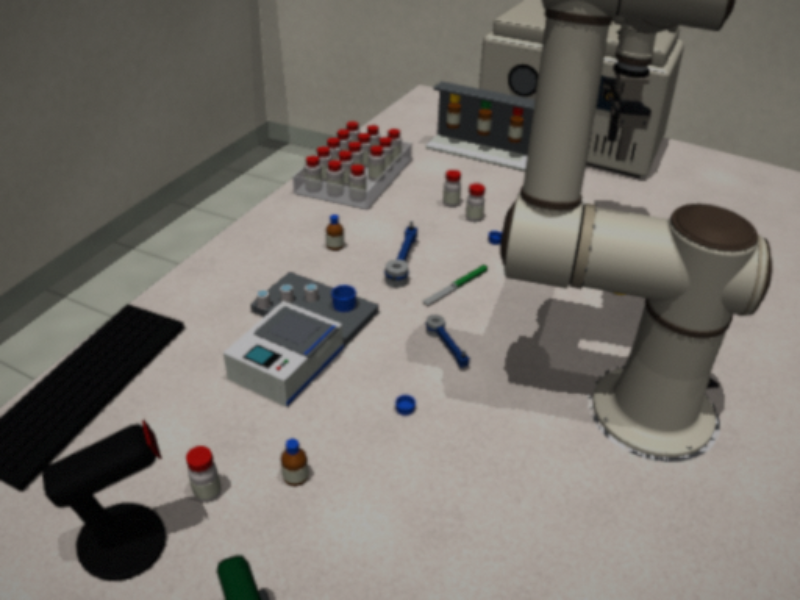

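Candidates for the probe arm in the scene picture (800x600): yellow arm at (143,320)-(207,357), small blue at (364,304)-(358,262), large blue at (379,380)-(337,455). The large blue one fits: it isn't yellow and it's the larger of the blue pair. The spatula runs from (272,384) to a tip at (362,346). The sampler is at (505,290), with its pot at (447,338).

```bash
python3 - <<'E'
from h import *
import pickle
a,b,c=pickle.load(open('d0.pkl','rb'))
P=cloud(a)
S=1/1.5625
for n,u,v in [('hubL',379,380),('headL',337,455),('hubS',364,304),('headS',358,262),('sptail',272,384),('sptip',362,346),('cover',505,285),('pot',447,338),('boxFL',490,254),('boxR',561,268),('bench',300,450),('capA',416,238),('capB',226,441),('amber',438,465),('s1',213,495),('s2',226,550)]:
    print(n,np.round(P[int(v*S),int(u*S)],3))
# green handle
im=a['image'].astype(int); R,G,B=im[...,0],im[...,1],im[...,2]
Pb=cloud(b)
x,y,z=[P[...,i] for i in range(3)]
m=(abs(x-.5)<.6)&(abs(z)<.01)&(abs(y+.3)<.3); print('bench z',np.median(z[m]),z[m].std())
# enlarged crops, side by side with the arm / sampler
cv2.imwrite('pics/crop.png',np.hstack([cv2.resize(a['image'][150:310,160:293,::-1],(400,480),interpolation=cv2.INTER_CUBIC),cv2.resize(a['image'][140:273,255:366,::-1],(400,480),interpolation=cv2.INTER_CUBIC)]))
# ortho map by both cameras, 1mm
E
```

```text
hubL [ 0.552 -0.125  0.016]
headL [ 0.6   -0.28   0.044]
hubS [ 0.415 -0.018  0.012]
headS [0.344 0.047 0.027]
sptail [ 0.412 -0.254  0.015]
sptip [ 0.476 -0.089  0.007]
cover [0.619 0.166 0.069]
pot [0.594 0.024 0.023]
boxFL [0.527 0.262 0.003]
boxR [ 0.663  0.333 -0.   ]
bench [ 0.535 -0.305  0.001]
capA [0.38  0.191 0.004]
capB [ 0.427 -0.378  0.003]
amber [ 0.739 -0.194  0.076]
s1 [ 0.515 -0.449  0.082]
s2 [ 0.591 -0.487  0.085]
bench z -0.00027875152021716865 0.001864399371445336
```

View pics/crop.png

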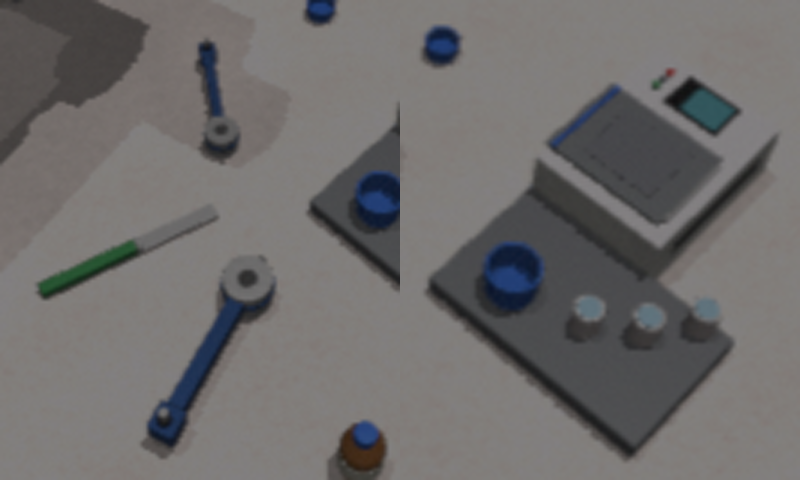

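The crop shows the large blue arm with its steel hub at crop (247,283) and its head at (166,420). The small blue one at (220,135) is clearly shorter, so the target is the large one. The blue stripe at (585,118) marks the sampler's front edge, and the pot is at (512,275).

```bash
python3 - <<'E'
from h import *
import pickle
from scipy.optimize import least_squares
a,b,c=pickle.load(open('d0.pkl','rb'))
def box(P,lo,hi): return np.all((P>lo)&(P<hi),-1)
for nm,d in (('scene',a),('side',b)):
    P=cloud(d); im=d['image'].astype(int); R,G,B=im[...,0],im[...,1],im[...,2]
    print(nm)
    # sampler top
    m=box(P,[.45,.03,.056],[.8,.36,.075])
    m=cv2.morphologyEx(m.astype(np.uint8),cv2.MORPH_OPEN,np.ones((3,3)))
    n,l,s,_=cv2.connectedComponentsWithStats(m); k=1+np.argmax(s[1:,4])
    r=cv2.minAreaRect(P[l==k][:,:2].astype(np.float32)); print('top',r, np.median(P[l==k][:,2]))
    # deck
    m=box(P,[.45,-.1,.014],[.85,.3,.03]); m=cv2.morphologyEx(m.astype(np.uint8),cv2.MORPH_OPEN,np.ones((3,3)))
    n,l,s,_=cv2.connectedComponentsWithStats(m); k=1+np.argmax(s[1:,4])
    print('deck',cv2.minAreaRect(P[l==k][:,:2].astype(np.float32)))
    # pot: blue high
    bl=(B>1.6*R)&(B>40)
    m=bl&box(P,[.5,-.05,.045],[.7,.12,.065]); q=P[m][:,:2]
    f=least_squares(lambda p:np.hypot(*(q-p[:2]).T)-.0225,q.mean(0),loss='soft_l1',f_scale=.003); print('pot rim',f.x,m.sum())
    # cover stripe blue
    m=bl&box(P,[.45,.1,.055],[.75,.32,.08]); q=P[m]
    if len(q)>5: print('stripe',q.mean(0),cv2.minAreaRect(q[:,:2].astype(np.float32)))
    # green
    m=(G>1.5*R)&(G>1.5*B)&box(P,[.35,-.35,-.01],[.6,0,.03]); q=P[m]
    r=cv2.minAreaRect(q[:,:2].astype(np.float32)); print('green',r,m.sum(),np.percentile(q[:,2],[50,90]))
    mm=q.mean(0)[:2]; u=np.linalg.svd(q[:,:2]-mm,full_matrices=False)[2][0]; u*=np.sign(u[1]); t=(q[:,:2]-mm)@u
    print('  axis',mm,u,np.degrees(np.arctan2(u[1],u[0])),np.percentile(t,[1,99]))
    # hub
    m=box(P,[.46,-.2,.034],[.64,-.06,.05])&(B<1.35*R); q=P[m][:,:2]
    f=least_squares(lambda p:np.maximum(np.hypot(*(q-p[:2]).T)-.024,0)+np.minimum(np.hypot(*(q-p[:2]).T)-.009,0),q.mean(0)); print('hub',f.x,q.mean(0),m.sum(), cv2.minEnclosingCircle(q.astype(np.float32)))
    m=bl&box(P,[.46,-.33,.028],[.7,-.1,.055]); q=P[m]
    mm=q.mean(0)[:2]; u=np.linalg.svd(q[:,:2]-mm,full_matrices=False)[2][0]; u*=-np.sign(u[1]); t=(q[:,:2]-mm)@u
    print('beam',mm,u,np.degrees(np.arctan2(u[1],u[0])),mm+u*t.max(),m.sum())
E
```

```text
scene
top ((0.618146538734436, 0.18882447481155396), (0.17409659922122955, 0.13373152911663055), 86.15791320800781) 0.06418090042845026
deck ((0.6533467769622803, 0.036616288125514984), (0.13363656401634216, 0.21475575864315033), 86.55957794189453)
pot rim [0.59952346 0.01357973] 88
stripe [0.60689152 0.21882965 0.06446803] ((0.5877281427383423, 0.20160327851772308), (0.16210487484931946, 0.05095924437046051), 49.4222297668457)
green ((0.42855897545814514, -0.2131270170211792), (0.09381525218486786, 0.011039725504815578), 69.41436004638672) 139 [0.01292248 0.01518516]
  axis [ 0.42855029 -0.21419862] [0.34647386 0.93805963] 69.72820823789763 [-0.04525824  0.04692214]
hub [ 0.55932372 -0.13560877] [ 0.55947831 -0.13284542] 192 ((0.5635697841644287, -0.15044687688350677), 0.04206058010458946)
beam [ 0.58452754 -0.22544021] [ 0.24517581 -0.96947863] -75.80777599425146 [ 0.60047973 -0.28851864] 330
side
top ((0.6169812083244324, 0.19042488932609558), (0.17371712625026703, 0.1383984237909317), 85.51258087158203) 0.06336631873766008
deck ((0.6493937373161316, 0.04022064059972763), (0.13773147761821747, 0.22072482109069824), 85.32654571533203)
pot rim [0.59528111 0.0169595 ] 85
stripe [0.60328511 0.21848636 0.06368525] ((0.5873228907585144, 0.20410257577896118), (0.1582101583480835, 0.05462377890944481), 49.86741256713867)
green ((0.4242857098579407, -0.20720288157463074), (0.09237229079008102, 0.013319465331733227), 68.96041107177734) 77 [0.01161008 0.0146122 ]
  axis [ 0.42230587 -0.20778311] [0.32936113 0.94420403] 70.76999685113284 [-0.04360399  0.04512422]
hub [ 0.55539589 -0.12909243] [ 0.55426844 -0.12692392] 113 ((0.5573278069496155, -0.13030649721622467), 0.030979804694652557)
beam [ 0.57525675 -0.21640331] [ 0.28367329 -0.95892099] -73.52043910091896 [ 0.59339046 -0.27770199] 111
```

Sampler: origin about (0.606, 0.165), yaw -4°, and both the pot and the deck agree with that. Spatula: grip about (0.436, -0.182), direction about 70°. Moving above the spatula now.

Request:
play_rows(
  plan=[
    [[0,0,0.082,0.021,0.0345,-0.006,0],[0,0,0.082,0.021,0.0345,-0.006,0],[0,0,0.082,0.021,0.0345,-0.006,0],[0,0,0.082,0.021,0.0345,-0.006,0],[0,0,0.082,0.021,0.0345,-0.006,0],[0,0,0.082,0.021,0.0345,-0.006,0],[0,0,0.082,0.021,0.0345,-0.006,0],[0,0,0.082,0.021,0.0345,-0.006,0],[0,0,0.082,0.021,0.0345,-0.006,0],[0,0,0.082,0.021,0.0345,-0.006,0]],
  ],
  force=55,
)

```text
clock: 1.15
tool_pos: [0.4364, -0.1821, 0.1543]
tcp_rot: [-0.0, 0.818, 0.576, 0.0]
ft_force: [0.0, -0.0, -0.5]
opening: 0.499
finger_force: 0.0
```

```bash
cat > m.py <<'E'
from h import *
import sys
from scipy.spatial.transform import Rotation as Ro
s=bot.sense(); print('t',s['clock'],'tcp',np.round(s['tool_pos'],4),'open',s['opening'])
w=s['tcp_rot']; M=Ro.from_quat([*w[1:],w[0]]).as_matrix(); print('yawx',np.degrees(np.arctan2(M[1,0],M[0,0])),'z',M[:,2].round(4),'q',s['q'].round(2))
E
python3 - <<'E'
from m import *
d=grab('wrist'); cv2.imwrite('pics/w1.png',d['image'][:,:,::-1]); P=cloud(d)
im=d['image'].astype(int); R,G,B=im[...,0],im[...,1],im[...,2]
m=(G>1.5*R)&(G>1.4*B)&(P[...,2]>-.01)&(P[...,2]<.03)
m=cv2.morphologyEx(m.astype(np.uint8),cv2.MORPH_OPEN,np.ones((3,3)))>0
q=P[m]; mm=q.mean(0)[:2]; u=np.linalg.svd(q[:,:2]-mm,full_matrices=False)[2][0]; u*=np.sign(u[1]); t=(q[:,:2]-mm)@u
print(m.sum(),cv2.minAreaRect(q[:,:2].astype(np.float32)),np.degrees(np.arctan2(u[1],u[0])),mm+u*t.max(),mm+u*t.min(),q[:,2].max(),np.median(q[:,2]))
E
```

```text
t 1.15 tcp [ 0.4364 -0.1821  0.1543] open 0.49855272199704187
yawx 70.30649660591455 z [ 0.  0. -1.] q [-0.65 -0.05  1.94  0.    1.25 -0.31]
1189 ((0.4235350787639618, -0.2091372311115265), (0.09757328033447266, 0.012390139512717724), 70.5114517211914) 70.21157463898267 [ 0.4402806 -0.1632856] [ 0.40723302 -0.255137  ] 0.016540528579242986 0.013901833164121469
```

View pics/w1.png

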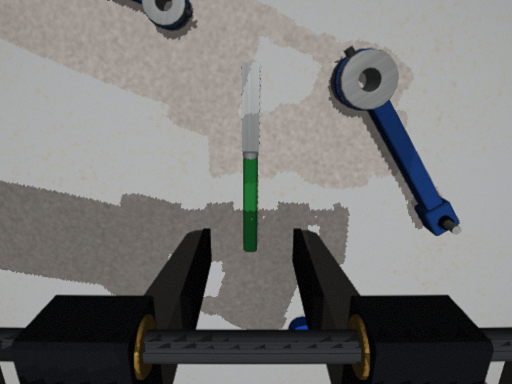

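The wrist view shows the spatula between the fingers, with the handle at (250,155)-(250,250) and the blade tip at (250,62), so the yaw is right. The probe arm's hub is at (367,78). Descending and gripping.

Request:
play_rows(
  plan=[
    [[0,0,0,-0.001,0.0005,-0.02,0],[0,0,0,-0.001,0.0005,-0.025,0],[0,0,0,-0.001,0,-0.025,0],[0,0,0,0,0,-0.025,0],[0,0,0,0,0,-0.02,0],[0,0,0,0,0,-0.015,0],[0,0,0,0,0,-0.01,0],[0,0,0,0,0,-0.006,0],[0,0,0,0,0,-0.004,0],[0,0,0,0,0,0,-0.5]],
  ],
)

```text
clock: 2.2
tool_pos: [0.4329, -0.1828, 0.0046]
tcp_rot: [-0.0, 0.819, 0.574, -0.0]
ft_force: [-0.5, 0.2, -0.4]
opening: 0.437
finger_force: 0.0
```

Request:
play_rows(
  plan=[
    [[0,0,0,0,0,0,-1],[0,0,0,0,0,0,-1],[0,0,0,0,0,0,-1],[0,0,0,0,0,0,-1],[0,0,0,0,0,0,-1],[0,0,0,0,0,0.004,-1],[0,0,0,0,0,0.01,-1],[0,0,0,0,0,0.02,-1],[0,0,0,0,0,0.03,-1],[0,0,0,0,0,0.03,-1]],
  ],
)

```text
clock: 3.2
tool_pos: [0.4325, -0.1824, 0.0999]
tcp_rot: [-0.0, 0.819, 0.574, -0.0]
ft_force: [0.1, 0.1, -0.2]
opening: 0.144
finger_force: 55.0
```

Request:
play_rows(
  plan=[
    [[0,0,-0.09,-0.002,0.026,0,-1],[0,0,-0.09,-0.002,0.026,0,-1],[0,0,-0.09,-0.002,0.026,0,-1],[0,0,-0.09,-0.002,0.026,0,-1],[0,0,-0.09,-0.002,0.026,0,-1],[0,0,-0.09,-0.002,0.026,0,-1],[0,0,-0.09,-0.002,0.026,0,-1],[0,0,-0.09,-0.002,0.026,0,-1],[0,0,-0.09,-0.002,0.026,0,-1],[0,0,-0.09,-0.002,0.026,0,-1]],
  ],
)

```text
clock: 4.2
tool_pos: [0.4127, 0.0783, 0.0993]
tcp_rot: [0.0, 0.987, 0.159, 0.0]
ft_force: [0.5, 0.0, -0.3]
opening: 0.144
finger_force: 55.0
```

Request:
play_rows(
  plan=[
    [[0,0,-0.09,-0.001,0.025,0,-1],[0,0,-0.09,-0.001,0.025,0,-1],[0,0,-0.09,0,0.025,0,-1],[0,0,-0.07,0,0.015,0,-1],[0,0,-0.055,0,0.01,0,-1],[0,0,0,0,0,-0.01,-1],[0,0,0,0,0,-0.015,-1],[0,0,0,0,0,-0.015,-1],[0,0,0,0,0,-0.008,-1],[0,0,0,0,0,0,-1]],
  ],
)

```text
clock: 5.2
tool_pos: [0.4096, 0.1767, 0.0493]
tcp_rot: [0.0, 0.999, -0.035, -0.002]
ft_force: [0.3, -0.7, -0.6]
opening: 0.143
finger_force: 55.0
```

```bash
python3 - <<'E'
from m import *
d=grab('wrist'); sc=grab('scene')
cv2.imwrite('pics/w2.png',np.hstack([cv2.resize(d['image'],(400,300)),cv2.resize(sc['image'][110:290,190:430],(400,300),interpolation=cv2.INTER_CUBIC)])[:,:,::-1])
import pickle; pickle.dump((d,sc),open('d1.pkl','wb'))
P=cloud(d); im=d['image'].astype(int); R,G,B=im[...,0],im[...,1],im[...,2]
m=(G>1.5*R)&(G>1.4*B)
q=P[m]; q=q[(abs(q[:,2]-.055)<.03)]; mm=q.mean(0); u=np.linalg.svd(q-mm,full_matrices=False)[2][0]; u*=np.sign(u[0]); t=(q-mm)@u
print(len(q),mm,u,np.degrees(np.arctan2(u[1],u[0])),mm+u*t.max())
# blade: points ahead, z 0.04..0.065
e=np.array([np.cos(-.07),np.sin(-.07)]);n=np.array([-e[1],e[0]])
T=np.array([*bot.sense()['tool_pos'][:2]]); r=P[...,:2]-T; s=r@e; l=r@n
for a in range(20,130,10):
    k=(s>a/1e3)&(s<(a+10)/1e3)&(abs(l)<.02)&(P[...,2]>.035)&(P[...,2]<.075)
    if k.sum(): print(a,k.sum(),np.median(l[k]).round(4),np.median(P[k][:,2]).round(4),s[k].max().round(4))
# cover front stripe/edge from wrist
k=(P[...,2]>.06)&(P[...,2]<.075)&(P[...,0]>.5); print('top',cv2.minAreaRect(P[k][:,:2].astype(np.float32)),k.sum(),np.median(P[k][:,2]))
E
```

```text
t 5.2 tcp [0.4096 0.1767 0.0493] open 0.14289862198570527
yawx -4.06487285815376 z [-3.1e-03 -5.0e-04 -1.0e+00] q [ 0.14  0.03  2.09 -0.    1.02  1.78]
2830 [0.39662514 0.17750157 0.05818585] [ 0.99864076 -0.05178532  0.00590946] -2.9684598791740036 [0.43100898 0.17571857 0.05838932]
20 621 -0.0006 0.0532 0.03
30 568 -0.0006 0.0522 0.04
40 610 -0.0001 0.0522 0.0499
50 637 -0.0006 0.0521 0.06
60 659 -0.0006 0.0521 0.07
70 713 -0.0007 0.0522 0.0799
80 747 -0.0007 0.0521 0.0899
90 774 -0.0007 0.0521 0.1
100 430 -0.0007 0.0521 0.1052
top ((0.0, 0.0), (0.0, 0.0), 0.0) 0 nan
  return _methods._mean(a, axis=axis, dtype=dtype,
  ret = ret.dtype.type(ret / rcount)
```

View pics/w2.png

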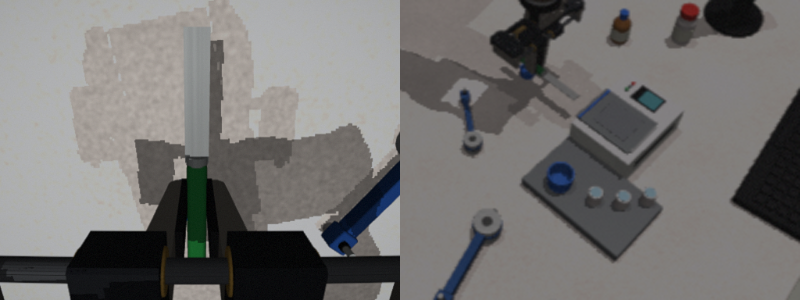

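The wrist view (left) shows the blade level and straight, with its tip at (198,28), 105 mm ahead of the TCP. The scene view (right) shows it lined up with the cover's stripe at (595,105). Inserting about 60 mm.

Request:
play_rows(
  plan=[
    [[0,0,0,0.004,0.0008,0.001,-1],[0,0,0,0.006,0.0006,0,-1],[0,0,0,0.007,-0.0005,0,-1],[0,0,0,0.007,-0.0005,0,-1],[0,0,0,0.007,-0.0005,0,-1],[0,0,0,0.007,-0.0005,0,-1],[0,0,0,0.007,-0.0005,0,-1],[0,0,0,0.007,-0.0005,0,-1],[0,0,0,0.006,-0.0005,0,-1],[0,0,0,0.003,-0.0002,0,-1]],
  ],
)

```text
clock: 6.3
tool_pos: [0.4726, 0.1749, 0.0517]
tcp_rot: [-0.0, 0.999, -0.036, 0.0]
ft_force: [-0.1, -0.2, -0.6]
opening: 0.143
finger_force: 55.0
```

```bash
python3 - <<'E'
from m import *
print(s['ft_force'].round(2))
d=grab('scene'); b=grab('side')
cv2.imwrite('pics/s3.png',np.hstack([cv2.resize(d['image'][110:260,210:410],(400,300),interpolation=cv2.INTER_CUBIC),cv2.resize(b['image'][150:300,120:320],(400,300),interpolation=cv2.INTER_CUBIC)])[:,:,::-1])
E
```

```text
t 6.3 tcp [0.4726 0.1749 0.0517] open 0.14255532979983845
yawx -4.088044845273086 z [ 3.e-04  0.e+00 -1.e+00] q [ 0.11  0.17  1.93 -0.    1.04  1.76]
[-0.12 -0.24 -0.63]
```

View pics/s3.png

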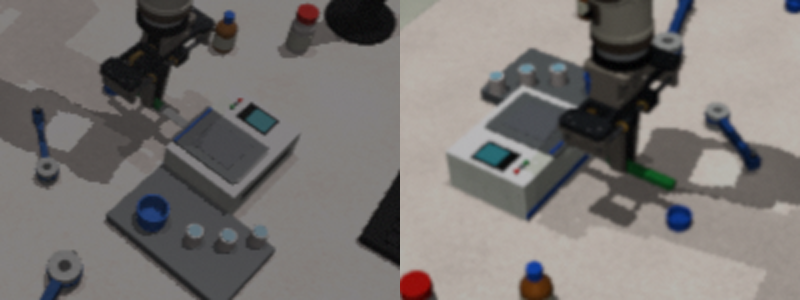

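No contact force, and the blade is in the slot: the scene view shows it at (180,115) and the side view shows the gripper clear. Next I lift along the hinge arc.

Request:
play_rows(
  plan=[
    [[0,0,0,0,0,0.007,-1],[0,0,0,0.0004,0,0.0089,-1],[0,0,0,0.0014,-0.0001,0.0088,-1],[0,0,0,0.0022,-0.0002,0.0086,-1],[0,0,0,0.003,-0.0002,0.0084,-1],[0,0,0,0.0039,-0.0003,0.008,-1],[0,0,0,0.0046,-0.0003,0.0076,-1],[0,0,0,0.0054,-0.0004,0.007,-1],[0,0,0,0.0061,-0.0004,0.0065,-1],[0,0,0,0.0067,-0.0005,0.0059,-1]],
  ],
)

```text
clock: 7.4
tool_pos: [0.5063, 0.1726, 0.1289]
tcp_rot: [-0.0, 0.999, -0.036, 0.0]
ft_force: [-0.9, 1.2, -1.7]
opening: 0.143
finger_force: 55.0
```

```bash
python3 - <<'E'
from m import *
print(s['ft_force'].round(2))
d=grab('scene'); b=grab('side')
cv2.imwrite('pics/s4.png',np.hstack([cv2.resize(d['image'][80:260,190:430],(400,300),interpolation=cv2.INTER_CUBIC),cv2.resize(b['image'][120:300,100:340],(400,300),interpolation=cv2.INTER_CUBIC)])[:,:,::-1])
E
```

```text
t 7.4 tcp [0.5063 0.1726 0.1289] open 0.14282445941241823
yawx -4.079892825515627 z [ 4.e-04  1.e-04 -1.e+00] q [0.1  0.14 1.8  0.   1.21 1.74]
[-0.9   1.16 -1.68]
```

View pics/s4.png

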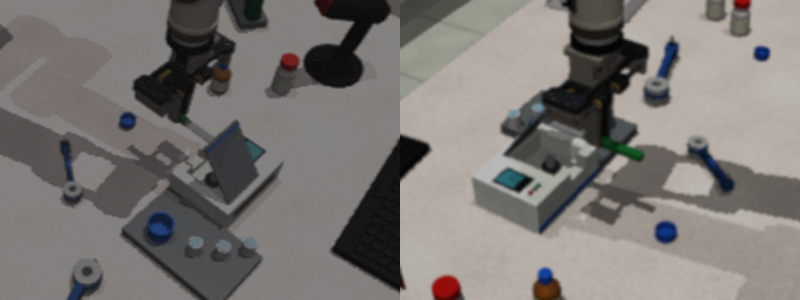

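The cover is up at about 0.9 rad on the blade tip: its edge is at (212,135) in the scene view, and the well is open with the spindle visible at (550,165) in the side view. Continuing past upright.

Request:
play_rows(
  plan=[
    [[0,0,0,0.0072,-0.0005,0.0052,-1],[0,0,0,0.0077,-0.0005,0.0044,-1],[0,0,0,0.0081,-0.0006,0.0037,-1],[0,0,0,0.0085,-0.0006,0.0028,-1],[0,0,0,0.0087,-0.0006,0.0019,-1],[0,0,0,0.0088,-0.0006,0.0011,-1],[0,0,0,0.0089,-0.0006,0,-1],[0,0,0,0.0089,-0.0006,0,-1],[0,0,0,0.0087,-0.0006,0,-1],[0,0,0,0.006,-0.0004,0,-1]],
  ],
)

```text
clock: 8.5
tool_pos: [0.588, 0.1668, 0.1473]
tcp_rot: [0.0, 0.999, -0.036, 0.0]
ft_force: [-1.4, 0.1, -1.1]
opening: 0.146
finger_force: 55.0
```

```bash
python3 - <<'E'
from m import *
print(s['ft_force'].round(2))
O=np.array([.606,.165]); e=np.array([np.cos(-.07),np.sin(-.07)]);n=np.array([-e[1],e[0]])
for c in('scene','side'):
    P=cloud(grab(c)); r=P[...,:2]-O; x=r@e; y=r@n; z=P[...,2]
    k=(abs(y)<.04)&(z>.09)&(z<.2)&(x>.02)&(x<.14)
    q=np.c_[x[k],z[k]]
    if len(q)>10:
        for lo in range(90,190,20):
            kk=(q[:,1]>lo/1e3)&(q[:,1]<lo/1e3+.02)
            if kk.sum(): print(c,lo,kk.sum(),np.median(q[kk,0]).round(4))
E
```

```text
t 8.5 tcp [0.588  0.1668 0.1473] open 0.14561753596014962
yawx -4.088145983113281 z [ 3.e-04 -1.e-04 -1.e+00] q [ 0.08  0.31  1.56 -0.    1.28  1.72]
[-1.38  0.08 -1.11]
scene 90 13 0.0772
scene 110 3 0.084
scene 130 73 0.0627
scene 150 84 0.067
scene 170 48 0.1022
side 90 156 0.0744
side 110 126 0.0814
side 130 156 0.0861
side 150 114 0.0944
side 170 20 0.0997
```

The cover stands at about 1.85 rad, leaning back. Now I retract and carry the spatula back to where it lay.

Request:
play_rows(
  plan=[
    [[0,0,0,-0.007,0.0005,0,-1],[0,0,0,-0.013,0.001,0,-1],[0,0,0,-0.015,0.001,0,-1],[0,0,0,-0.015,0.001,0,-1],[0,0,0,-0.015,0.001,0,-1],[0,0,0,-0.015,0.001,0,-1],[0,0,0,-0.015,0.001,0,-1],[0,0,0,-0.015,0.001,0,-1],[0,0,0,-0.015,0.001,0,-1],[0,0,0,-0.005,0.0005,0,-1]],
  ],
)

```text
clock: 9.6
tool_pos: [0.4555, 0.1762, 0.1474]
tcp_rot: [-0.0, 0.999, -0.035, -0.0]
ft_force: [-0.5, -0.4, -0.6]
opening: 0.145
finger_force: 55.0
```

Request:
play_rows(
  plan=[
    [[0,0,0.05,-0.002,-0.015,0,-1],[0,0,0.09,-0.002,-0.025,0,-1],[0,0,0.09,-0.002,-0.025,0,-1],[0,0,0.09,-0.002,-0.025,0,-1],[0,0,0.09,-0.002,-0.025,0,-1],[0,0,0.09,-0.002,-0.025,0,-1],[0,0,0.09,-0.002,-0.025,0,-1],[0,0,0.09,-0.002,-0.025,0,-1],[0,0,0.09,-0.002,-0.025,0,-1],[0,0,0.09,-0.002,-0.025,0,-1]],
  ],
)

```text
clock: 10.6
tool_pos: [0.4371, -0.0651, 0.1477]
tcp_rot: [0.0, 0.923, 0.386, 0.0]
ft_force: [0.4, -0.2, -1.2]
opening: 0.148
finger_force: 55.0
```

Request:
play_rows(
  plan=[
    [[0,0,0.09,-0.002,-0.025,0,-1],[0,0,0.09,-0.001,-0.025,-0.01,-1],[0,0,0.09,0,-0.025,-0.015,-1],[0,0,0.09,0,-0.023,-0.02,-1],[0,0,0.075,0,-0.02,-0.02,-1],[0,0,0,0,0,-0.02,-1],[0,0,0,0,0,-0.015,-1],[0,0,0,0,0,-0.01,-1],[0,0,0,0,0,-0.005,-1],[0,0,0,0,0,0,-1]],
  ],
)

```text
clock: 11.6
tool_pos: [0.434, -0.1818, 0.0322]
tcp_rot: [-0.0, 0.818, 0.575, -0.0]
ft_force: [-0.3, 0.2, -0.3]
opening: 0.142
finger_force: 55.0
```

```bash
cat > sp.py <<'E'
from m import *
d=grab('wrist'); P=cloud(d); T=s['tool_pos']
e=M[:2,0]/np.linalg.norm(M[:2,0]); n=np.array([-e[1],e[0]])
r=P[...,:2]-T[:2]; a=r@e; l=r@n
for k0 in range(30,110,20):
    k=(a>k0/1e3)&(a<(k0+20)/1e3)&(abs(l)<.007)&(P[...,2]>-.01)
    print(k0,k.sum(),np.median(l[k]).round(4),np.median(P[k][:,2]).round(4))
E
python3 sp.py
```

```text
t 11.6 tcp [ 0.434  -0.1818  0.0322] open 0.14196144565901897
yawx 70.13261152899332 z [-4.e-04  3.e-04 -1.e+00] q [-0.65  0.13  2.03 -0.    0.99 -0.31]
30 977 0.0001 0.0353
50 1080 0.0001 0.0353
70 2057 0.0015 0.036
90 1195 0.0002 0.0352
```

Request:
play_rows(
  plan=[
    [[0,0,0,0,0,-0.008,-1],[0,0,0,0,0,-0.008,-1],[0,0,0,0,0,-0.006,-1],[0,0,0,0,0,-0.003,-1],[0,0,0,0,0,-0.0015,-1],[0,0,0,0,0,-0.001,-1],[0,0,0,0,0,0,-1],[0,0,0,0,0,0,-0.4],[0,0,0,0,0,0,-0.3],[0,0,0,0,0,0,-0.3]],
  ],
)

```text
clock: 12.65
tool_pos: [0.4342, -0.1822, 0.005]
tcp_rot: [0.0, 0.819, 0.574, 0.0]
ft_force: [-0.2, 0.4, -0.3]
opening: 0.346
finger_force: 0.0
```

Request:
play_rows(
  plan=[
    [[0,0,0,0,0,0,-0.3],[0,0,0,0,0,0,-0.3],[0,0,0,0,0,0.005,-0.3],[0,0,0,0,0,0.01,-0.3],[0,0,0,0,0,0.02,-0.3],[0,0,0,0,0,0.03,-0.3],[0,0,0,0,0,0.03,-0.3],[0,0,0,0,0,0.03,-0.3],[0,0,0,0,0,0.02,-0.3],[0,0,0,0,0,0,-0.3]],
  ],
)

```text
clock: 13.65
tool_pos: [0.4362, -0.1836, 0.1539]
tcp_rot: [0.004, 0.819, 0.574, 0.001]
ft_force: [0.3, 1.0, 0.2]
opening: 0.349
finger_force: 0.0
```

```bash
cat > arm.py <<'E'
from h import *
from scipy.optimize import least_squares
import sys
d=grab('wrist'); P=cloud(d); im=d['image'].astype(int); R,G,B=im[...,0],im[...,1],im[...,2]
X,Y,Z=P[...,0],P[...,1],P[...,2]
reg=(X>.48)&(X<.68)&(Y>-.33)&(Y<-.08)
k=reg&(B<1.3*R)&(Z>.034)&(Z<.048)&(Y>-.19); q=P[k][:,:2]
g=lambda p:np.hypot(*(q-p).T)
f=least_squares(lambda p:np.maximum(g(p)-.024,0)+np.minimum(g(p)-.009,0),q.mean(0)); h=f.x
print('hub',k.sum(),h,'enc',cv2.minEnclosingCircle(q.astype(np.float32)),np.median(P[k][:,2]))
bm=reg&(B>1.6*R)&(Z>.028)&(Z<.045); q=P[bm]; r=q[:,:2]-h; D=np.hypot(*r.T); 
k=(D>.03)&(D<.12); mm=q[k,:2].mean(0); u=np.linalg.svd(q[k,:2]-mm)[2][0] if 0 else np.linalg.svd(q[k,:2]-mm,full_matrices=False)[2][0]; u*=-np.sign(u[1])
print('beam n',k.sum(),'yaw',np.degrees(np.arctan2(u[1],u[0])),'maxD',D.max(),'lat of hub',np.cross(u,h-mm),'top z',np.median(q[k,2]))
bp=mm+u*((h-mm)@u+.048); print('balance',bp)
E
python3 - <<'E'
from m import *
exec(open('arm.py').read())
m=(G>1.5*R)&(G>1.4*B)&(abs(Z)<.04); print('green z',np.percentile(Z[m],[10,50,95]),m.sum())
u2=M[:2,0]; a=(P[...,:2]-np.array([.434,-.182]))@u2; l=(P[...,:2]-np.array([.434,-.182]))@np.array([-u2[1],u2[0]])
k=(a>.08)&(a<.1)&(abs(l)<.006); print('tip z',np.median(Z[k]))
E
```

```text
t 13.65 tcp [ 0.4362 -0.1836  0.1539] open 0.34932929046765593
yawx 70.1214687590203 z [ 0.0062 -0.0048 -1.    ] q [-0.65 -0.06  1.95  0.    1.25 -0.31]
hub 2474 [ 0.55588497 -0.13089456] enc ((0.5622670650482178, -0.14785705506801605), 0.044197410345077515) 0.040110078030555246
beam n 1959 yaw -75.66910888991352 maxD 0.159063492912935 lat of hub 0.0014310228769245752 top z 0.036215281046407644
balance [ 0.5663795  -0.17775512]
green z [0.01291542 0.01393841 0.01518144] 1207
tip z 0.32403573398278357<string>:13: DeprecationWarning: Arrays of 2-dimensional vectors are deprecated. Use arrays of 3-dimensional vectors instead. (deprecated in NumPy 2.0)
```

Request:
play_rows(
  plan=[
    [[0,0,0.06,0.013,0.0006,0,0.2],[0,0,0.06,0.013,0.0006,0,0.2],[0,0,0.06,0.013,0.0006,0,0.2],[0,0,0.06,0.013,0.0006,0,0.2],[0,0,0.06,0.013,0.0006,0,0.2],[0,0,0.06,0.013,0.0006,0,0.2],[0,0,0.06,0.013,0.0006,0,0.2],[0,0,0.06,0.013,0.0006,0,0.2],[0,0,0.06,0.013,0.0006,0,0.2],[0,0,0.056,0.013,0.0006,0,0.2]],
  ],
)

```text
clock: 14.7
tool_pos: [0.5635, -0.1754, 0.1477]
tcp_rot: [-0.002, 0.613, 0.79, -0.0]
ft_force: [0.1, 0.9, 0.2]
opening: 0.6
finger_force: 0.0
```

```bash
python3 -W ignore - <<'E'
from m import *
exec(open('arm.py').read())
cv2.imwrite('pics/w5.png',d['image'][:,:,::-1])
E
```

```text
t 14.7 tcp [ 0.5635 -0.1754  0.1477] open 0.6002015331333199
yawx 104.40009166189647 z [-0.003   0.0016 -1.    ] q [-0.51  0.26  1.62 -0.    1.27 -0.76]
hub 2195 [ 0.55612693 -0.1292842 ] enc ((0.5572166442871094, -0.13132362067699432), 0.02663048915565014) 0.04004513457915815
beam n 1592 yaw -75.90392130872215 maxD 0.15982918102238983 lat of hub 0.000396541357512617 top z 0.03612336295952007
balance [ 0.56743266 -0.17593544]
```

View pics/w5.png

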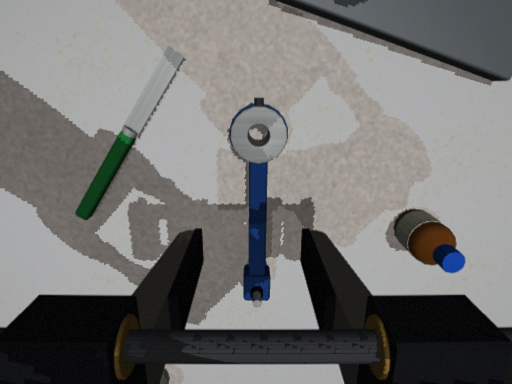

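The wrist view shows the beam centred between the fingers, with the hub at (258,133) and the head at (257,285). The spatula lies flat at (130,135), well clear. Descending and gripping.

Request:
play_rows(
  plan=[
    [[0,0,0,0.001,-0.0005,-0.02,0.2],[0,0,0,0.001,-0.0005,-0.025,0.2],[0,0,0,0.001,0,-0.025,0.2],[0,0,0,0,0,-0.025,0.2],[0,0,0,0,0,-0.02,0.2],[0,0,0,0,0,-0.012,0.2],[0,0,0,0,0,-0.008,0.2],[0,0,0,0,0,-0.004,0.2],[0,0,0,0,0,0,0.2],[0,0,0,0,0,0,0]],
  ],
  force=50,
)

```text
clock: 15.75
tool_pos: [0.5677, -0.1774, 0.0118]
tcp_rot: [0.001, 0.614, 0.789, 0.0]
ft_force: [-0.1, -0.7, -0.2]
opening: 0.534
finger_force: 0.0
```

Request:
play_rows(
  plan=[
    [[0,0,0,0,0,0,-1],[0,0,0,0,0,0,-1],[0,0,0,0,0,0,-1],[0,0,0,0,0,0,-1],[0,0,0,0,0,0,-1],[0,0,0,0,0,0,-1],[0,0,0,0,0,0,-1],[0,0,0,0,0,0.005,-1],[0,0,0,0,0,0.01,-1],[0,0,0,0,0,0,-1]],
  ],
)

```text
clock: 16.75
tool_pos: [0.5671, -0.1773, 0.0267]
tcp_rot: [0.0, 0.614, 0.789, -0.0]
ft_force: [-0.2, -0.6, -6.4]
opening: 0.171
finger_force: 50.0
```

```bash
cat > held.py <<'E'
from m import *
print('ft',s['ft_force'].round(2),s['ft_torque'].round(3),s['finger_force'])
d=grab('wrist'); P=cloud(d); im=d['image'].astype(int); R,G,B=im[...,0],im[...,1],im[...,2]
T=s['tool_pos']; L=(P-T)@M   # tool coords: x to hub, y, z down
x,y,z=L[...,0],L[...,1],-L[...,2]
k=(abs(y)<.03)&(x>.02)&(x<.085)&(z>.005)&(z<.06)&(B<1.3*R)&(R>60)
q=np.c_[x,y,z].reshape(-1,3) if 0 else L[k]
q=q.copy(); q[:,2]*=-1
top=np.median(q[:,2]); q=q[abs(q[:,2]-top)<.006]
g=lambda p:np.hypot(*(q[:,:2]-p).T)
f=least_squares(lambda p:np.maximum(g(p)-.024,0)+np.minimum(g(p)-.009,0),[.048,0])
A=np.c_[q[:,:2],np.ones(len(q))]; c=np.linalg.lstsq(A,q[:,2],rcond=None)[0]
print('hub in tool (x toward hub)',f.x,'top above tcp',top,'slope x,y',c[:2],len(q))
k=(abs(y)<.006)&(x>.012)&(x<.024+.0)&(B>1.5*R); b=L[k]; print('beam near: y',np.median(b[:,1]) if len(b) else None,'z',-np.median(b[:,2]) if len(b) else None)
w=T+M@np.array([f.x[0],f.x[1],0]); print('hub world',w[:2])
E
sed -i '1i from scipy.optimize import least_squares' held.py; python3 held.py
```

```text
t 16.75 tcp [ 0.5671 -0.1773  0.0267] open 0.1710504181318579
yawx 104.270858951129 z [ 2.e-04 -6.e-04 -1.e+00] q [-0.51  0.42  1.68 -0.    1.04 -0.75]
ft [-0.23 -0.64 -6.41] [-0.058 -0.173 -0.029] 49.996633529663086
hub in tool (x toward hub) [ 0.0494002  -0.00150636] top above tcp 0.02891365069140339 slope x,y [-0.00046628  0.003562  ] 7459
beam near: y -0.00013661290522568828 z 0.024944753278155204
hub world [ 0.55347725 -0.12979461]
```

Held level near the balance point: weight 6.2 N, and the hub is 49 mm ahead. Lifting, then moving toward the unit.

Request:
play_rows(
  plan=[
    [[0,0,0,0,0,0.006,-1],[0,0,0,0,0,0.01,-1],[0,0,0,0,0,0.014,-1],[0,0,0,0,0,0.014,-1],[0,0,0,0,0,0.014,-1],[0,0,0,0,0,0.014,-1],[0,0,0,0,0,0.014,-1],[0,0,0,0,0,0.014,-1],[0,0,0,0,0,0.01,-1],[0,0,0,0,0,0.005,-1]],
  ],
)

```text
clock: 17.8
tool_pos: [0.5677, -0.1773, 0.1424]
tcp_rot: [0.001, 0.614, 0.789, 0.0]
ft_force: [0.2, 0.1, -5.9]
opening: 0.169
finger_force: 50.0
```

Request:
play_rows(
  plan=[
    [[0,0,-0.02,0.002,0.01,0,-1],[0,0,-0.04,0.004,0.02,0,-1],[0,0,-0.04,0.004,0.024,0,-1],[0,0,-0.04,0.004,0.024,0,-1],[0,0,-0.04,0.004,0.024,0,-1],[0,0,-0.04,0.004,0.024,0,-1],[0,0,-0.04,0.004,0.024,0,-1],[0,0,-0.04,0.004,0.024,0,-1],[0,0,-0.019,0.003,0.018,0,-1],[0,0,0,0.003,0.008,0,-1]],
  ],
)

```text
clock: 18.8
tool_pos: [0.6026, 0.0247, 0.1403]
tcp_rot: [-0.001, 0.731, 0.683, -0.0]
ft_force: [-0.1, -0.1, -5.5]
opening: 0.171
finger_force: 50.0
```

```bash
python3 held.py; python3 - <<'E'
from h import *
O=np.array([.606,.165]); e=np.array([np.cos(-.07),np.sin(-.07)]);n=np.array([-e[1],e[0]])
for c in('wrist','scene','side'):
    d=grab(c);P=cloud(d); r=P[...,:2]-O; x=r@e; y=r@n; z=P[...,2]
    k=(abs(y)<.02)&(abs(x)<.02)&(z>.049)&(z<.060); q=P[k][:,:2]
    if len(q)>4:
        mec=cv2.minEnclosingCircle(q.astype(np.float32)); print(c,len(q),q.mean(0),mec,np.median(P[k][:,2]))
    im=d['image'].astype(int); b=(im[...,2]>1.6*im[...,0])&(z>.047)&(z<.062)&(abs(y+.15)<.04)&(abs(x)<.04); q=P[b][:,:2]
    if len(q)>20: print('  pot',cv2.minEnclosingCircle(q.astype(np.float32)))
    k=(x>.055)&(x<.14)&(abs(y)<.04)&(z>.1)&(z<.2); print('  cover top',k.sum(), z[k].max() if k.any() else 0)
E
```

```text
t 18.8 tcp [0.6026 0.0247 0.1403] open 0.17110659031501282
yawx 86.08449345855692 z [-1.4e-03  7.0e-04 -1.0e+00] q [-0.16  0.3   1.59  0.    1.26 -0.09]
ft [-0.06 -0.06 -5.52] [-0.081 -0.057  0.029] 49.996928572654724
hub in tool (x toward hub) [ 0.04933012 -0.00142498] top above tcp 0.028863958972351965 slope x,y [-0.00024719  0.00352595] 7622
beam near: y -0.0002322686468563351 z 0.024942445316936533
hub world [0.604596   0.07400795]
wrist 268 [0.60485812 0.1632437 ] ((0.6051527261734009, 0.1656024158000946), 0.00737285939976573) 0.055917397046302914
  pot ((0.5938042402267456, 0.009752227924764156), 0.02182949148118496)
  cover top 7376 0.17536501314384442
  pot ((0.5999161005020142, 0.014655603095889091), 0.02421564795076847)
  cover top 109 0.17529543965984817
side 20 [0.60374779 0.16788082] ((0.6037226915359497, 0.1667766273021698), 0.008235085755586624) 0.054750211957329764
  pot ((0.5961034893989563, 0.016708001494407654), 0.025734033435583115)
  cover top 617 0.17412313246201427
```

Spindle measured at (0.605, 0.166) and the cover's top at z 0.175. Moving over the spindle: +92 mm in y, then down 26 mm.

Request:
play_rows(
  plan=[
    [[0,0,0,0,0.008,0,-1],[0,0,0,0,0.014,0,-1],[0,0,0,0,0.016,0,-1],[0,0,0,0,0.016,0,-1],[0,0,0,0,0.016,-0.002,-1],[0,0,0,0.0005,0.012,-0.005,-1],[0,0,0,0,0.007,-0.007,-1],[0,0,0,0,0.003,-0.006,-1],[0,0,0,0,0,-0.004,-1],[0,0,0,0,0,-0.002,-1]],
  ],
)

```text
clock: 20.0
tool_pos: [0.6032, 0.1145, 0.1139]
tcp_rot: [-0.0, 0.732, 0.682, -0.001]
ft_force: [-0.8, -0.5, -5.6]
opening: 0.171
finger_force: 50.0
```

Request:
play_rows(
  plan=[
    [[0,0,0,0,0,0,-1],[0,0,0,0,0,0,-1],[0,0,0,0,0,0,-1],[0,0,0,0,0,0,-1],[0,0,0,0,0,0,-1],[0,0,0,0,0,0,-1],[0,0,0,0,0,0,-1],[0,0,0,0,0,0,-1],[0,0,0,0,0,0,-1],[0,0,0,0,0,0,-1]],
  ],
)

```text
clock: 21.0
tool_pos: [0.6036, 0.115, 0.1149]
tcp_rot: [0.0, 0.731, 0.682, 0.0]
ft_force: [0.3, 0.7, -6.9]
opening: 0.168
finger_force: 50.0
```

```bash
python3 held.py; python3 - <<'E'
from h import *
b=grab('scene');a=grab('side')
cv2.imwrite('pics/f.png',np.hstack([cv2.resize(b['image'][80:290,150:430],(400,300),interpolation=cv2.INTER_CUBIC),cv2.resize(a['image'][100:310,100:380],(400,300),interpolation=cv2.INTER_CUBIC)])[:,:,::-1])
E
```

```text
t 21.0 tcp [0.6036 0.115  0.1149] open 0.16781763720711373
yawx 85.98966965884982 z [ 0. -0. -1.] q [-0.01  0.35  1.57 -0.    1.22  0.06]
ft [ 0.33  0.7  -6.94] [-0.041 -0.08   0.026] 49.99660670757294
hub in tool (x toward hub) [ 0.04931923 -0.00139206] top above tcp 0.028800525598427 slope x,y [-0.00148072  0.00379488] 7693
beam near: y -0.0002639381731835258 z 0.024904703104730877
hub world [0.60566504 0.16425677]
```

View pics/f.png

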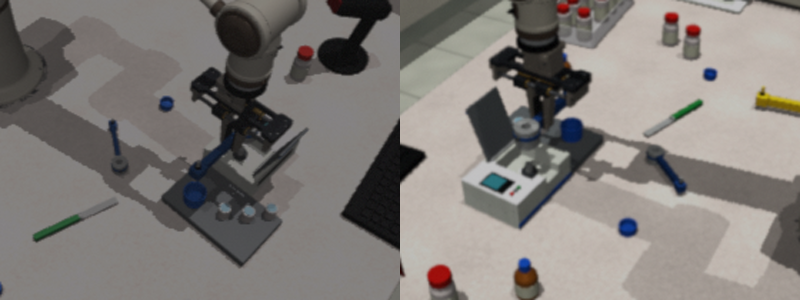

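The picture shows the cover leaning back, the hub over the spindle at (527,127) in the side view, the head over the pot at (195,175) in the scene view, and the spatula flat on the bench. Handing in.

```bash
python3 -c "
from plant import bot
print(bot.hand_in())"
```

```text
the job is handed in; nothing more can be done
None
```

I handed the job in at about 21 s; the hand-in gave no verdict. At that point the cover stood open at about 1.85 rad, and the spatula lay flat on the bench. The probe arm was held level, its hub about 2 mm off the spindle axis and 47 mm above the spindle top, with the probe over the rinse pot.

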